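# Inspect a check-valve ball under the bench magnifier

## Task

Look over the loose steel valve ball that lies in the little dish: first swing the bench magnifier round until its lens stands over the middle of the dark mat, and tip the lens level. Then lift the dish by its handle and hold it level about 80 mm below the middle of the lens for a second, with the handle pointing straight away from the magnifier's post, and keeping it there beneath the lens turn it a quarter turn, so that the handle ends square to the magnifier's arm on the side away from the black ball knob. The ball must rest in the middle of the level dish throughout; finish while still holding the dish up under the lens, and leave the things standing around alone.

Things in the scene. Friction and masses are not known exactly. Their poses are not given: they have to be found in the camera images.
- magnifier: bench magnifier with a round grey weighted foot 144 mm across, fixed to the bench, and an upright steel post. Origin: centre of the foot's underside, on the post's axis (the vertical swivel axis). A level steel arm at height 215 mm carries the lens head, whose centre is 170 mm from the post's axis. The foot's own -x axis points to the middle of the mat.
- swivel (a joint): swing of the arm about the post, rad; 0 = arm along the foot's -x axis, lens over the middle of the mat; positive swings the lens clockwise seen from above (towards the foot's +y side). Stays where it is left (friction 0.2 N m); range -1.2 to 1.2; starts 0.4 to 0.95.
- tilt (a joint): roll of the lens head about the arm's own long axis, which passes through the lens centre, rad; 0 = lens level; positive raises the side with the ball knob. Stays where it is left (friction 0.1 N m); range -0.4 to 1.2; starts 0.4 to 0.95.
- lens (a point): centre of the round clear lens in its white ring frame (106 mm outer diameter, 14 mm thick), 215 mm above the bench. Its x axis runs along the arm towards the post, its z axis is the lens axis (up when level), and the ball knob is on its -y side.
- knob (a point): centre of the black ball knob, 22 mm in diameter, by which the head is swung and tipped; it stands on a 9 mm stem, 85 mm from the lens centre at right angles to the arm (lens frame (0, -85, 0) mm). Pinched from above with one finger on the post's side of it and the other on the far side (closing parallel to the arm), it rolls between the fingers as the head tips.
- mat: dark rubber bench mat, 160 x 140 x 3 mm, fixed; origin at the middle of its underside, 170 mm from the post axis.
- dish: shallow round stainless dish, 100 mm across the rim, 19 mm high, 60 mm foot, about 110 g, with a side handle. Origin: centre of the underside; z up; the handle points along its -x axis. The inside is a shallow cone-like hollow: lowest in the middle (6 mm above the underside), sloping 6 degrees out to radius 22 mm, then 14 degrees to 40 mm, then 30 degrees to the rim; the ball rolls out of the middle if the dish leans, or is jerked, beyond the 6 degrees.
- dish_grip (a point): grip point in the dish's black straight handle: 140 mm from the dish's centre along its -x axis and 30 mm above its underside. The handle there is a level bar 16 mm wide, 18 mm high and 82 mm long (93 to 175 mm from the dish's centre), with upright sides.
- ball_center (a point): centre of the loose bright steel ball, 20 mm in diameter, 33 g, that starts at rest in the middle of the dish (centre 16 mm above the dish's underside).
- valve_body: bystander: flanged stainless valve body, 51 mm across, 70 mm high, standing; origin under its centre. Leave it alone.
- bottle: bystander: amber glass bottle, 66 mm across, 190 mm high, standing; origin under its centre. Leave it alone.
- carton: bystander: cardboard carton, 120 x 90 x 60 mm; origin under its centre. Leave it alone.
Mind the look-alikes: they are no part of the job. Of the things shaped like the dish, the stainless one is meant. Of the things shaped like the mat, the rubber one is meant.

How it is judged:
On the way, in this order (a step that is already met when the one before it is completed fails the run):
1. the lens stands over the middle of the mat, level (horizontal distance between lens and mat below 0.015 m and angle between lens's own z axis and vertical below 0.09 rad), for 0.3 s.
2. the dish is held level under the lens, handle pointing straight away from the post, the ball in its middle, for a second's look (all of step 1 and horizontal distance between ball_center and lens below 0.025 m and z of ball_center in the frame of lens between -0.11 and -0.05 m and horizontal distance between ball_center and dish below 0.009 m and angle between dish's own z axis and vertical below 0.09 rad and height (world z) of dish above 0.06 m and contact force between dish and the fingers above 1 N and distance between the grasp point and dish_grip below 0.055 m and angle between the x axis of dish and the x axis of lens, either way round below 0.17 rad and x of dish_grip in the frame of lens below -0.08 m), for 0.8 s.
3. on the way round, half turned, the dish is still level under the lens with the ball in its middle (all of step 1 and horizontal distance between ball_center and lens below 0.025 m and z of ball_center in the frame of lens between -0.11 and -0.05 m and horizontal distance between ball_center and dish below 0.009 m and angle between dish's own z axis and vertical below 0.09 rad and height (world z) of dish above 0.06 m and contact force between dish and the fingers above 1 N and distance between the grasp point and dish_grip below 0.055 m and angle between the x axis of dish and the x axis of lens, either way round between 0.6 and 1 rad and y of dish_grip in the frame of lens above 0.04 m), for 0.02 s.
At the end, for the whole second after the job is handed in: Dish held by its handle alone, over 60 mm up, still, level to 5 deg, handle square to the arm to 10 deg on the side away from the knob; ball still, 9 mm or less off the dish centre, 25 mm off the lens axis, 50-110 mm below the lens; lens within 15 mm of the mat's middle, level to 5 deg (all of step 1 and horizontal distance between ball_center and lens below 0.025 m and z of ball_center in the frame of lens between -0.11 and -0.05 m and horizontal distance between ball_center and dish below 0.009 m and angle between dish's own z axis and vertical below 0.09 rad and height (world z) of dish above 0.06 m and contact force between dish and the fingers above 1 N and distance between the grasp point and dish_grip below 0.055 m and angle between the x axis of dish and the x axis of lens, either way round above 1.4 rad and y of dish_grip in the frame of lens above 0.08 m and linear speed of dish below 0.02 m/s and linear speed of ball below 0.03 m/s and contact force between dish and magnifier below 0.1 N); the arm keeps its last pose, push and grip.
It fails at once if the ball rolls away from the middle of the dish (over 20 mm off) (horizontal distance between ball_center and dish above 0.02 m).
It fails at once if the dish leans more than 11 degrees (angle between dish's own z axis and vertical above 0.2 rad).
It fails at once if the valve body is disturbed (moved over 20 mm) (distance of valve_body from where it was at the start of the episode above 0.02 m).
It fails at once if the bottle is disturbed (moved over 20 mm) (distance of bottle from where it was at the start of the episode above 0.02 m).
It fails at once if the carton is disturbed (moved over 20 mm) (distance of carton from where it was at the start of the episode above 0.02 m).
It also fails if it takes over 67 s, if anything falls off the work surface, if the arm or the gripper's body presses on something with over 40 N, if the wrist force passes 120 N, or if a joint passes its speed limit or range.

## Robot

A 6-joint arm with a two-finger parallel gripper is mounted at the origin on the work surface. World frame = base frame: x ahead of the robot, y to its left, z up, the work surface at z = 0. Lengths are in m, angles in rad, forces in N, time in s.
With the tool pointing down it reaches from about 0.375 to 0.975 m from the base axis. Payload 3.8 kg.
Tool frame: the origin (TCP) lies midway between the tips of the shut fingers; the grasp point (between the pads) lies 19 mm behind it; z points along the fingers, y is the line along which they close (so a half turn about z gives the same grasp; the last joint's range is limited). The gripper opens to 85 mm and grips with 20 to 120 N. Pads are 22 mm wide; open, the fingers measure 114 mm over their backs; the gripper's body (76 mm by 85 mm) begins 54 mm behind the grasp point. The pads swing forward as they close: fully open they stand 13 mm farther back than shut.
Start: joints at [1.14, 0.264, 1.604, -0, 1.274, -0.037], TCP at [0.259, 0.623, 0.231] pointing down, gripper open.
Joint ranges: [-2.63, 2.63], [-0.94, 2.18], [0.31, 2.57], [-1.31, 4.45], [0, 2.66], [-2.55, 2.55]. Speed limits (rad/s): [2.57, 2.57, 3.14, 3.14, 3.14, 3.14].

## Interface

Orientations are given as a unit quaternion [w, x, y, z].
In Python, from station import monitor, viewer, robot gives the robot as it stands.
- The arm moves only by the tool carry_out, never from a script. Its argument "steps" is a list of rows, each a list of 7 numbers: the shift along the world's x, y, z scaled (see below), then the turn, a rotation vector about the world's x, y, z scaled (see below), then the opening, from 0 (shut) to 1 (fully open). In form: [[tx, ty, tz, rx, ry, rz, fingers], ...]. A call has exactly 5 rows; each row shifts and turns the commanded pose from where the row before left it; what a row does not reach is not made up. The controller multiplies each number of a shift by 3 cm and each number of a turn by 6 degrees. A row lasts 1/10 s, in which the tool goes at most 50 mm and 8.59 degrees, less where a joint would pass 70% of its speed; a pose out of reach is approached as far as the arm can. A call with a number of a shift or a turn outside -1 to 1 is refused whole. A call with a gripper value outside its range is refused whole. The fingers move at their own pace and stop on an object; "force" is the grip in N (left out, the last holds). Time passes only in rows, so rows that do not move let the fingers close, or fill a call up. It gives the time, the measured TCP pose, the force, the opening and the grip force at its end, in the units of the state.
- monitor.sense(): the state, without advancing time (a new reading comes with each control period).
- viewer.snapshot(name): name is "side" or "top" or "wrist"; returns the picture (420x560x3 uint8, red, green, blue); there is no depth.
- viewer.calibration(name): a dict with "fovy" (degrees; the focal length in pixels is half the picture's height over the tangent of half this angle, whatever the lens; pixels are square), "cx", "cy" (the principal point, pixels), "extrinsics" (4x4, takes a point from world to camera coordinates); the wrist camera has in their place "hand_eye" (4x4, takes a point from camera to tool coordinates, whose origin is the TCP and whose axes are the flange's). Camera axes: x right, y down, z forward; pixel columns grow to the right and rows downward; lengths in m; the calibration is good to about 2 mm. The wrist camera is an equidistant fisheye: a pixel r from the principal point sees the ray r / f radians off the axis. A picture is of the moment at which its call begins: read the wrist's pose just before it. calibration takes no time and is no camera call.
- robot.hand_in(): hands the job in; it is judged then, once.
The state is a dict: "time_s": time; "qpos": joint angles; "dq": joint speeds; "tau": joint torques, N m; "position": TCP position; "eef_rot": TCP orientation; "force": force on the tool from outside, world axes, zero at the start; "moment": the same for the moment, N m; "opening": finger opening in m; "grasp_force": force on a finger pad.
Only numpy, scipy, OpenCV 4.12 (cv2) and the standard library are available. Lean on these libraries where they do the work, as an engineer would, in place of code of your own. Each camera call takes 0.05 s, during which the arm holds its last target. There are 200 camera calls.

## Working session

There is one attempt and no reset: what is moved stays moved. The work goes in short steps, Python scripts to look and compute and a tool call to move; the robot and the scene stay as the last step left them, time stands still between calls to the robot, and variables do not carry over. Pictures are saved under pics/ and viewed, at most 10 in all, crops included, and the job is handed in when it is done.

Besides the shell and the picture viewer there is one more tool, called after "Emit:" by a JSON object that holds its "api" and its "payload", one argument or row to a line. carry_out: Moves the arm, as the interface text tells. Its arguments: {"type":"object","properties":{"steps":{"type":"array"},"force":{"type":"number"}},"required":["steps"]}

```bash
mkdir -p pics; ls; python3 - <<'E'
from station import monitor, viewer, robot
import cv2, json, numpy as np
s=monitor.sense(); print({k:np.round(v,3).tolist() for k,v in s.items()})
for n in("top","side"):
    cv2.imwrite(f"pics/{n}0.png",cv2.resize(viewer.snapshot(n)[:,:,::-1],(800,600),interpolation=cv2.INTER_CUBIC))
for n in("top","side","wrist"):
    print(n,{k:np.round(v,4).tolist() for k,v in viewer.calibration(n).items()})
E
```

```text
pics
{'time_s': 0.0, 'qpos': [1.14, 0.265, 1.605, 0.0, 1.274, -0.037], 'dq': [-0.0, -0.001, -0.0, 0.0, 0.001, 0.0], 'tau': [0.003, -51.511, -36.732, 0.0, 0.013, 0.0], 'position': [0.259, 0.623, 0.23], 'eef_rot': [-0.0, 0.196, 0.981, -0.001], 'force': [0.151, 0.355, 0.195], 'moment': [0.053, -0.009, 0.011], 'grasp_force': 0.0, 'opening': 0.086}
top {'fovy': 48.5743, 'cx': 284.2328, 'cy': 202.1247, 'extrinsics': [[0.0249, -0.9994, 0.0246, -0.0423], [-0.9958, -0.0269, -0.088, 0.6163], [0.0886, -0.0223, -0.9958, 1.1856], [0.0, 0.0, 0.0, 1.0]]}
side {'fovy': 44.6108, 'cx': 286.2998, 'cy': 210.9134, 'extrinsics': [[0.8781, -0.4783, -0.0144, -0.5471], [-0.3671, -0.654, -0.6614, 0.2923], [0.3069, 0.5861, -0.7499, 1.2645], [0.0, 0.0, 0.0, 1.0]]}
wrist {'fovy': 65.7065, 'cx': 284.2249, 'cy': 207.6885, 'hand_eye': [[0.0001, -0.9478, -0.3188, 0.0812], [1.0, -0.0001, 0.0004, -0.0002], [-0.0004, -0.3188, 0.9478, -0.1433], [0.0, 0.0, 0.0, 1.0]]}
```

View pics/top0.png

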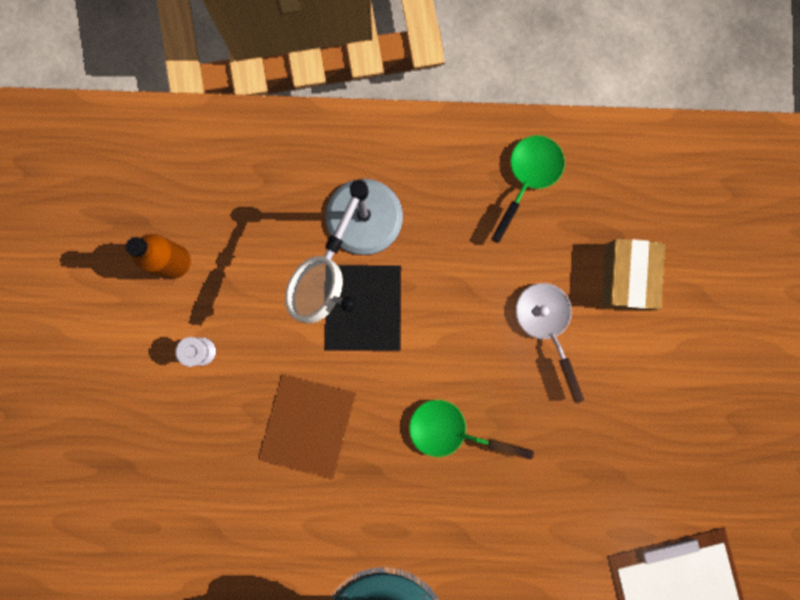

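View pics/side0.png

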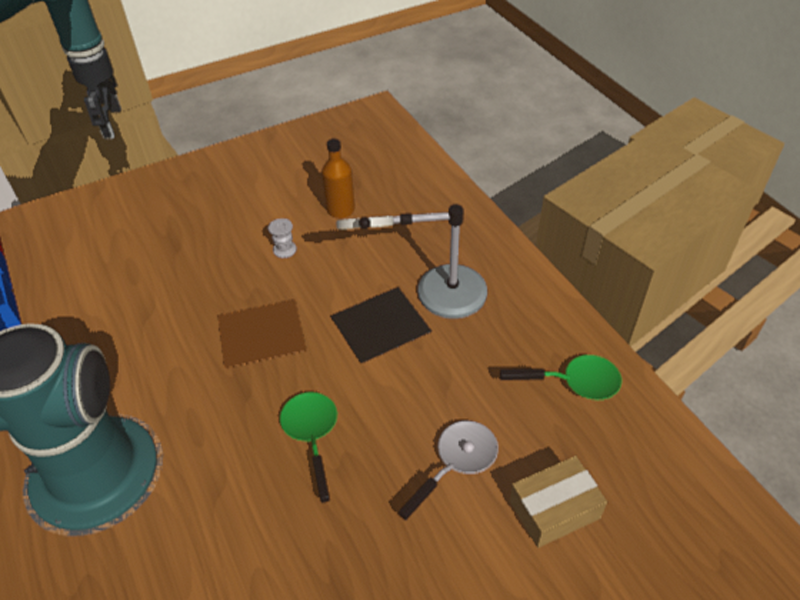

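Top picture (800x600): mat corners about (326,266),(400,266),(401,350),(325,350); foot centre about (363,217), arm top (359,188), lens (315,290), knob (347,304). Steel dish (543,311), ball (541,311), handle from (562,361) to (580,400). The side view agrees.

```bash
cat > h.py <<'E'
import numpy as np
from station import monitor, viewer
from scipy.spatial.transform import Rotation as R
def ray(n,u,v):
    c=viewer.calibration(n); f=210/np.tan(np.radians(c["fovy"])/2)
    E=np.array(c["extrinsics"]); d=np.array([(u-c["cx"])/f,(v-c["cy"])/f,1])
    return -E[:3,:3].T@E[:3,3], E[:3,:3].T@d
def at(n,u,v,z,s=.7):
    o,d=ray(n,u*s,v*s); return o+d*(z-o[2])/d[2]
def pose():
    s=monitor.sense(); q=s["eef_rot"]; return np.array(s["position"]),R.from_quat([q[1],q[2],q[3],q[0]])
def wray(u,v,s=1):
    c=viewer.calibration("wrist"); f=210/np.tan(np.radians(c["fovy"])/2)
    d=np.array([u*s-c["cx"],v*s-c["cy"]]); r=np.hypot(*d); a=r/f
    d3=np.r_[d/r*np.sin(a),np.cos(a)]; H=np.array(c["hand_eye"]); p,q=pose()
    return p+q.apply(H[:3,3]), q.apply(H[:3,:3]@d3)
def wat(u,v,z,s=1):
    o,d=wray(u,v,s); return o+d*(z-o[2])/d[2]
E
python3 - <<'E'
from h import *
np.set_printoptions(precision=4,suppress=True)
m=[at("top",*p,.003) for p in [(327,266),(400,266),(401,350),(325,350)]]
print("mat",np.mean(m,0),[np.linalg.norm(m[i]-m[(i+1)%4]) for i in range(4)])
print("mat side",np.mean([at("side",*p,.003) for p in [(331,322),(400,290),(431,327),(362,360)]],0))
print("foot",at("top",363,217,.02),at("side",453,288,.02))
for n,z,a,b in [("posttop",.225,(359,189),(456,213)),("lens",.215,(315,290),(372,222)),("dish",.019,(543.5,311),(468,446)),("ball",.02,(541,311),(468,447)),("h1",.03,(562,361),(434,482)),("h2",.03,(579,399),(405,514)),("valve",.03,(195,352),(283,240)),("bottle",.19,(137,247),(334,145)),("carton",.06,(638,274),(558,490))]:
    print(n,at("top",*a,z),at("side",*b,z))
for z in (.24,.255,.27,.285): print("knob",at("top",347,304,z))
E
```

```text
mat [0.5818 0.0516 0.003 ] [np.float64(0.13597210986748293), np.float64(0.15622594929786374), np.float64(0.13999082877713268), np.float64(0.15580280288198195)]
mat side [0.5847 0.0459 0.003 ]
foot [0.749  0.0566 0.02  ] [0.752  0.0466 0.02  ]
posttop [0.7523 0.0547 0.225 ] [0.7518 0.0475 0.225 ]
lens [0.5948 0.1178 0.215 ] [0.6096 0.1123 0.215 ]
dish [ 0.5836 -0.2807  0.019 ] [ 0.5853 -0.2831  0.019 ]
ball [ 0.5835 -0.2758  0.02  ] [ 0.5839 -0.2853  0.02  ]
h1 [ 0.493  -0.3125  0.03  ] [ 0.497  -0.3186  0.03  ]
h2 [ 0.4255 -0.3436  0.03  ] [ 0.4284 -0.3448  0.03  ]
valve [0.4929 0.3492 0.03  ] [0.4969 0.3422 0.03  ]
bottle [0.6572 0.4022 0.19  ] [0.6587 0.3932 0.19  ]
carton [ 0.6521 -0.4413  0.06  ] [ 0.6543 -0.4397  0.06  ]
knob [0.5729 0.0664 0.24  ]
knob [0.572  0.0654 0.255 ]
knob [0.571  0.0644 0.27  ]
knob [0.5701 0.0634 0.285 ]
```

Emit:
{"api": "carry_out", "payload": {
  "steps": [
    [0.3, -0.5, 0.4, 0, 0, -0.5, 1],
    [0.52, -0.93, 0.4, 0, 0, -0.75, 1],
    [0.52, -0.93, 0.4, 0, 0, -0.75, 1],
    [0.52, -0.93, 0.4, 0, 0, -0.75, 1],
    [0.52, -0.93, 0.4, 0, 0, -0.75, 1]
  ]
}}

```text
time_s: 0.6
position: [0.3306, 0.4953, 0.291]
eef_rot: [-0.0, 0.372, 0.928, -0.001]
force: [-0.8, 0.3, 0.5]
opening: 0.0855
grasp_force: 0.0
```

Emit:
{"api": "carry_out", "payload": {
  "steps": [
    [0.52, -0.93, 0.4, 0, 0, -0.75, 1],
    [0.52, -0.93, 0.4, 0, 0, -0.75, 1],
    [0.52, -0.93, 0.4, 0, 0, -0.75, 1],
    [0.52, -0.93, 0.4, 0, 0, -0.75, 1],
    [0.52, -0.93, 0.4, 0, 0, -0.75, 1]
  ]
}}

```text
time_s: 1.1
position: [0.4086, 0.3558, 0.3512]
eef_rot: [-0.0, 0.546, 0.838, -0.0]
force: [0.5, -0.4, 0.6]
opening: 0.0856
grasp_force: 0.0
```

Emit:
{"api": "carry_out", "payload": {
  "steps": [
    [0.52, -0.93, 0.3, 0, 0, -0.75, 1],
    [0.52, -0.93, 0, 0, 0, -0.75, 1],
    [0.52, -0.93, 0, 0, 0, -0.75, 1],
    [0.52, -0.93, 0, 0, 0, -0.75, 1],
    [0.52, -0.93, 0, 0, 0, -0.75, 1]
  ]
}}

```text
time_s: 1.6
position: [0.4866, 0.2164, 0.3598]
eef_rot: [-0.0, 0.699, 0.715, -0.0]
force: [0.6, -0.3, -0.1]
opening: 0.0852
grasp_force: 0.0
```

Emit:
{"api": "carry_out", "payload": {
  "steps": [
    [0.52, -0.93, 0, 0, 0, -0.75, 1],
    [0.52, -0.93, 0, 0, 0, -0.75, 1],
    [0.52, -0.8, 0, 0, 0, -0.75, 1],
    [0.3, -0.4, 0, 0, 0, -0.75, 1],
    [0, 0, 0, 0, 0, -0.25, 1]
  ]
}}

```text
time_s: 2.1
position: [0.5428, 0.1242, 0.3594]
eef_rot: [-0.0, 0.811, 0.586, -0.001]
force: [0.1, -0.2, 0.9]
opening: 0.0857
grasp_force: 0.0
```

```bash
python3 - <<'E'
from h import *; import cv2
p,q=pose(); print(p.round(4),q.as_matrix().round(3).tolist(),np.round(monitor.sense()["qpos"],3),monitor.sense()["time_s"])
cv2.imwrite("pics/w1.png",viewer.snapshot("wrist")[:,:,::-1])
E
```

```text
[0.5428 0.1242 0.3594] [[0.314, 0.949, -0.001], [0.949, -0.314, -0.001], [-0.001, -0.001, -1.0]] [ 1.810e-01 -1.300e-02  1.682e+00 -1.000e-03  1.474e+00  5.000e-01] 2.1
```

View pics/w1.png

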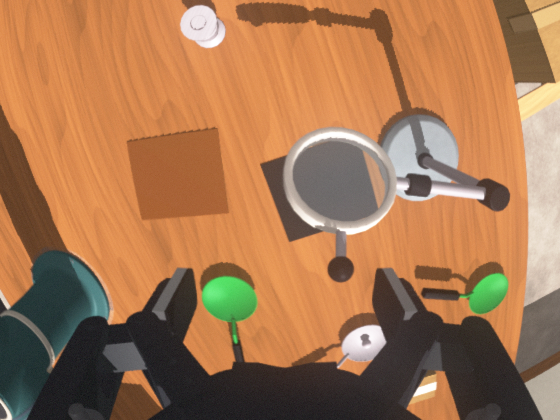

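The wrist view shows the knob at (341,268), lens centre (340,180), and the arm's post end at (491,194). I'll intersect these with the model.

```bash
python3 - <<'E'
from h import *
from scipy.optimize import least_squares
np.set_printoptions(precision=4,suppress=True)
L=(340,180);K=(341,268.5);P=(491,194)
print(wat(*L,.215),wat(*P,.22),wat(*K,.277))
def model(x):
    s,t,px,py=x; X=np.array([np.cos(s),-np.sin(s),0]);Y=np.array([np.sin(s),np.cos(s),0])
    l=np.array([px,py,.215])-.17*X; k=l-.085*np.cos(t)*Y+[0,0,.085*np.sin(t)]
    return l,k
rays=[wray(*L),wray(*K)]
def dist(r,p): d=r[1]/np.linalg.norm(r[1]); return np.cross(p-r[0],d)
rt=[(a,b/np.linalg.norm(b)) for a,b in [__import__('h').ray("top",315*.7,290*.7),__import__('h').ray("top",347*.7,304*.7)]]
def res(x):
    l,k=model(x); return np.r_[dist(rays[0],l),dist(rays[1],k),.7*dist(rt[0],l),.7*dist(rt[1],k),.5*(x[2:]-[.752,.052])]
o=least_squares(res,[.4,.8,.752,.052]); print(o.x,np.abs(o.fun).max(),model(o.x))
E
```

```text
[0.5951 0.1203 0.215 ] [0.749  0.0592 0.22  ] [0.5717 0.0677 0.277 ]
[0.4104 0.7875 0.7511 0.0521] 0.0015190457963561374 (array([0.5952, 0.12  , 0.215 ]), array([0.5713, 0.065 , 0.2752]))
```

Emit:
{"api": "carry_out", "payload": {
  "force": 30,
  "steps": [
    [0.35, -0.6, 0, 0, 0, -0.3, 1],
    [0.4, -0.8, 0, 0, 0, -0.4, 1],
    [0.2, -0.57, -0.2, 0, 0, -0.17, 1],
    [0, 0, -0.7, 0, 0, 0, 1],
    [0, 0, -0.8, 0, 0, 0, 1]
  ]
}}

```text
time_s: 2.65
position: [0.571, 0.0676, 0.3098]
eef_rot: [0.0, 0.835, 0.551, 0.001]
force: [0.1, 0.4, 0.9]
opening: 0.0853
grasp_force: 0.0
```

Emit:
{"api": "carry_out", "payload": {
  "steps": [
    [0, 0, -0.8, 0, 0, 0, 1],
    [0, 0, -0.6, 0, 0, 0, 1],
    [0, 0, -0.27, 0, 0, 0, 1],
    [0, 0, 0, 0, 0, 0, 0.6],
    [0, 0, 0, 0, 0, 0, 0.3]
  ]
}}

```text
time_s: 3.15
position: [0.5709, 0.0675, 0.2601]
eef_rot: [0.0, 0.835, 0.55, 0.001]
force: [-0.2, 0.0, -0.1]
opening: 0.0591
grasp_force: 0.0
```

Emit:
{"api": "carry_out", "payload": {
  "steps": [
    [0, 0, 0, 0, 0, 0, 0.1],
    [0, 0, 0, 0, 0, 0, 0],
    [0, 0, 0, 0, 0, 0, 0],
    [0, 0, 0, 0, 0, 0, 0],
    [0, 0, 0, 0, 0, 0, 0]
  ]
}}

```text
time_s: 3.65
position: [0.5722, 0.0666, 0.2602]
eef_rot: [0.001, 0.835, 0.55, 0.002]
force: [4.4, -1.8, 1.0]
opening: 0.02
grasp_force: 29.3
```

```bash
python3 - <<'E'
from h import *; import cv2
p,q=pose(); s=monitor.sense(); print(p.round(4),s["force"],s["opening"],s["grasp_force"],s["time_s"])
cv2.imwrite("pics/w2.png",viewer.snapshot("wrist")[:,:,::-1])
E
```

```text
[0.5722 0.0666 0.2602] [ 4.41768337 -1.83784084  1.00835558] 0.020026849823055567 29.330736100673676 3.65
```

View pics/w2.png

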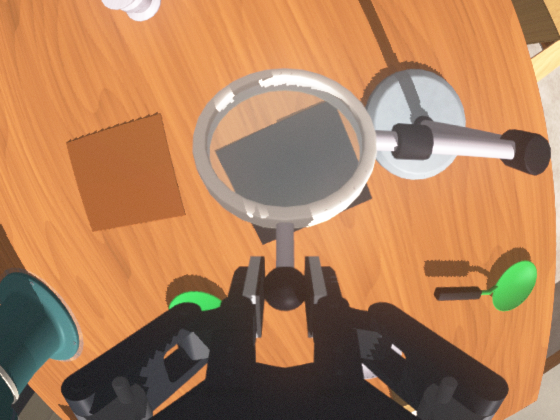

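Knob at (286,287) is firmly between the fingers at 20 mm opening. Next I compute the arc.

```bash
python3 - <<'E'
import numpy as np
def k(s,t):
    X=np.array([np.cos(s),-np.sin(s),0]);Y=np.array([np.sin(s),np.cos(s),0])
    return np.array([.7511,.0521,.215])-.17*X-.085*np.cos(t)*Y+[0,0,.085*np.sin(t)]
u=np.linspace(0,1,21);u=u*u*(3-2*u)
P=np.array([k(.4104*(1-a),.7875*(1-a)) for a in u]);D=np.diff(P,axis=0)/.03
print(np.c_[D,np.diff(u)*.4104*180/np.pi/6].round(2).tolist(), P[-1])
E
```

```text
[[-0.01, -0.03, -0.01, 0.03], [-0.02, -0.08, -0.03, 0.08], [-0.02, -0.13, -0.05, 0.13], [-0.03, -0.17, -0.07, 0.17], [-0.02, -0.2, -0.09, 0.2], [-0.02, -0.22, -0.11, 0.23], [-0.01, -0.24, -0.12, 0.26], [-0.0, -0.25, -0.13, 0.28], [0.01, -0.26, -0.14, 0.29], [0.02, -0.25, -0.15, 0.29], [0.04, -0.24, -0.16, 0.29], [0.05, -0.23, -0.16, 0.29], [0.05, -0.21, -0.15, 0.28], [0.06, -0.19, -0.14, 0.26], [0.06, -0.16, -0.13, 0.23], [0.05, -0.14, -0.12, 0.2], [0.05, -0.11, -0.1, 0.17], [0.04, -0.08, -0.07, 0.13], [0.02, -0.05, -0.05, 0.08], [0.01, -0.02, -0.02, 0.03]] [ 0.5811 -0.0329  0.215 ]
```

Emit:
{"api": "carry_out", "payload": {
  "steps": [
    [-0.01, -0.03, -0.01, 0, 0, 0.03, 0],
    [-0.02, -0.08, -0.03, 0, 0, 0.08, 0],
    [-0.02, -0.13, -0.05, 0, 0, 0.13, 0],
    [-0.03, -0.17, -0.07, 0, 0, 0.17, 0],
    [-0.02, -0.2, -0.09, 0, 0, 0.2, 0]
  ]
}}

```text
time_s: 4.2
position: [0.57, 0.0491, 0.2528]
eef_rot: [0.001, 0.817, 0.577, 0.003]
force: [7.5, 1.3, -0.6]
opening: 0.0198
grasp_force: 29.4
```

Emit:
{"api": "carry_out", "payload": {
  "steps": [
    [-0.02, -0.22, -0.11, 0, 0, 0.23, 0],
    [-0.01, -0.24, -0.12, 0, 0, 0.26, 0],
    [0, -0.25, -0.13, 0, 0, 0.28, 0],
    [0.01, -0.26, -0.14, 0, 0, 0.29, 0],
    [0.02, -0.25, -0.15, 0, 0, 0.29, 0]
  ]
}}

```text
time_s: 4.7
position: [0.5695, 0.0125, 0.2334]
eef_rot: [0.001, 0.774, 0.633, 0.002]
force: [6.1, 2.1, 1.6]
opening: 0.0198
grasp_force: 29.6
```

Emit:
{"api": "carry_out", "payload": {
  "steps": [
    [0.04, -0.24, -0.16, 0, 0, 0.29, 0],
    [0.05, -0.23, -0.16, 0, 0, 0.29, 0],
    [0.05, -0.21, -0.15, 0, 0, 0.28, 0],
    [0.06, -0.19, -0.14, 0, 0, 0.26, 0],
    [0.06, -0.16, -0.13, 0, 0, 0.23, 0]
  ]
}}

```text
time_s: 5.2
position: [0.5759, -0.0186, 0.2106]
eef_rot: [-0.0, 0.728, 0.686, 0.001]
force: [1.3, 1.2, 3.0]
opening: 0.0193
grasp_force: 30.1
```

Emit:
{"api": "carry_out", "payload": {
  "steps": [
    [0.05, -0.14, -0.12, 0, 0, 0.2, 0],
    [0.05, -0.11, -0.1, 0, 0, 0.17, 0],
    [0.04, -0.08, -0.07, 0, 0, 0.13, 0],
    [0.02, -0.05, -0.05, 0, 0, 0.08, 0],
    [0.01, -0.02, -0.02, 0, 0, 0.03, 0]
  ]
}}

```text
time_s: 5.7
position: [0.5807, -0.0308, 0.1992]
eef_rot: [-0.0, 0.706, 0.709, 0.0]
force: [1.3, 1.5, 3.2]
opening: 0.0198
grasp_force: 30.4
```

```bash
python3 - <<'E'
from h import *; import cv2
p,q=pose(); s=monitor.sense(); print(p.round(4),q.as_matrix().round(3).tolist(),s["force"],s["opening"],s["grasp_force"],s["time_s"])
a=viewer.snapshot("top")[110:260,180:380]; 
im=np.zeros((600,800,3),np.uint8)
w=viewer.snapshot("wrist"); np.savez("w3.npz",w=w)
im[:300,:400]=cv2.resize(a,(400,300),interpolation=cv2.INTER_CUBIC)
b=viewer.snapshot("side")[120:270,180:380]
im[:300,400:]=cv2.resize(b,(400,300),interpolation=cv2.INTER_CUBIC)
im[300:,:400]=cv2.resize(w,(400,300),interpolation=cv2.INTER_AREA)
im[300:,400:]=cv2.resize(w[100:310,140:420],(400,300))
cv2.imwrite("pics/w3.png",im[:,:,::-1])
E
```

```text
[ 0.5807 -0.0308  0.1992] [[-0.004, 1.0, 0.0], [1.0, 0.004, 0.0], [0.0, 0.0, -1.0]] [1.32286038 1.47557423 3.23260915] 0.019755738900558758 30.43558806180954 5.7
```

View pics/w3.png

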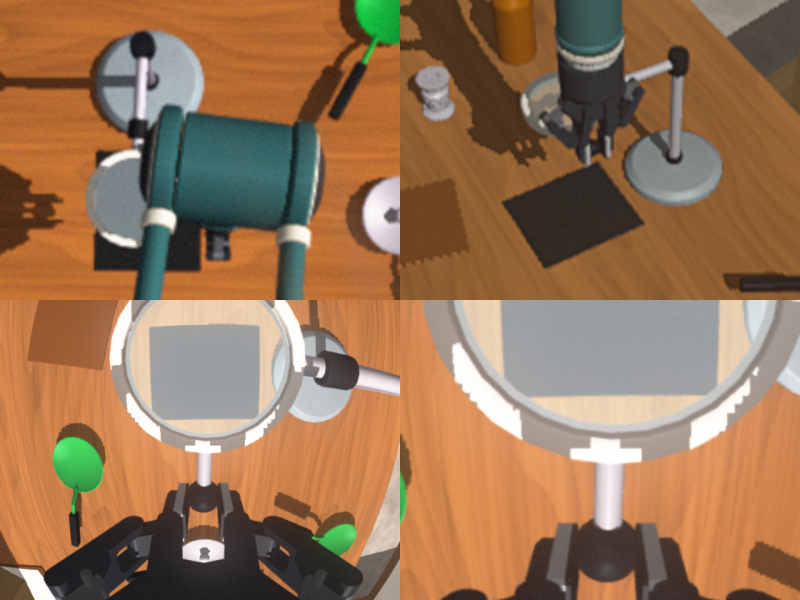

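The arm runs square to the mat with the lens over it, and it looks close to level. I'll release, rise, and measure.

Emit:
{"api": "carry_out", "payload": {
  "steps": [
    [0, 0, 0, 0, 0, 0, 0.3],
    [0, 0, 0, 0, 0, 0, 0.6],
    [0, 0, 0, 0, 0, 0, 1],
    [0, 0, 0.2, 0, 0, 0, 1],
    [0, 0, 0.6, 0, 0, 0, 1]
  ]
}}

```text
time_s: 6.35
position: [0.5788, -0.0309, 0.2213]
eef_rot: [-0.002, 0.706, 0.709, -0.002]
force: [-0.1, 0.4, 0.4]
opening: 0.0818
grasp_force: 0.0
```

Emit:
{"api": "carry_out", "payload": {
  "steps": [
    [0, 0, 0.9, 0, 0, 0, 1],
    [0, 0, 0.9, 0, 0, 0, 1],
    [0, 0, 0.9, 0, 0, 0, 1],
    [0, 0, 0.5, 0, 0, 0, 1],
    [0, 0, 0, 0, 0, 0, 1]
  ]
}}

```text
time_s: 6.85
position: [0.582, -0.0312, 0.3225]
eef_rot: [0.002, 0.706, 0.709, 0.002]
force: [0.2, 0.6, -0.3]
opening: 0.0854
grasp_force: 0.0
```

```bash
python3 - <<'E'
from h import *; import cv2
p,q=pose(); s=monitor.sense(); print(p.round(4),s["force"],s["time_s"])
w=viewer.snapshot("wrist")
cv2.imwrite("pics/w4.png",cv2.resize(w,(800,600),interpolation=cv2.INTER_CUBIC)[:,:,::-1])
E
```

```text
[ 0.582  -0.0312  0.3225] [ 0.20198382  0.61457552 -0.30505494] 6.85
```

View pics/w4.png

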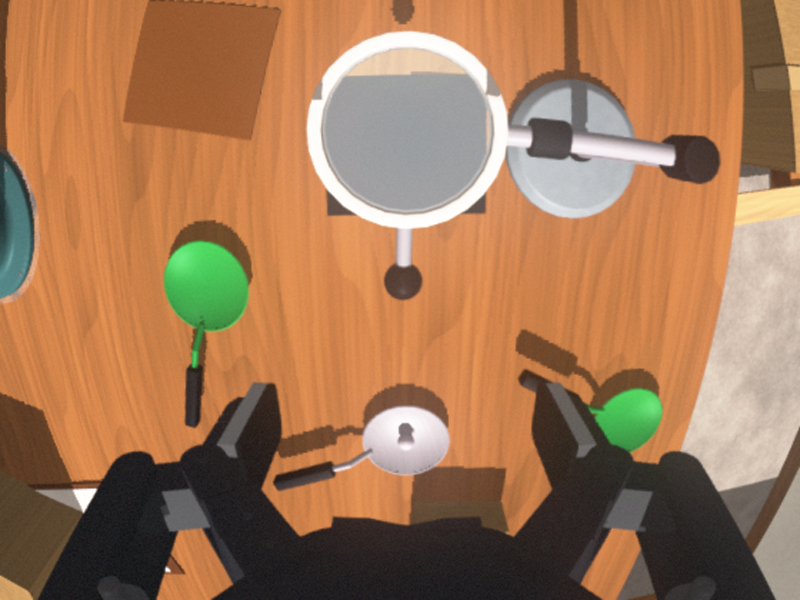

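Lens ring edges: left 307, right 507, top 31, bottom 228; knob (403,281). The mat's near corners are at (328,214) and (486,212). Dish (405,440), ball (405,432), handle bar (276,482) to (333,469).

```bash
python3 - <<'E'
from h import *
from scipy.optimize import least_squares
np.set_printoptions(precision=4,suppress=True)
C=viewer.calibration("wrist"); f=210/np.tan(np.radians(C["fovy"])/2); H=np.array(C["hand_eye"]); p,q=pose()
def proj(P):
    c=(q.inv().apply(np.atleast_2d(P)-p)-H[:3,3])@H[:3,:3]
    r=np.hypot(c[:,0],c[:,1]); a=np.arctan2(r,c[:,2])
    return np.c_[C["cx"]+f*a*c[:,0]/r, C["cy"]+f*a*c[:,1]/r]/.7
th=np.linspace(0,2*np.pi,361)
def mod(x):
    s,t,px,py=x; X=np.array([np.cos(s),-np.sin(s),0]);Y0=np.array([np.sin(s),np.cos(s),0]);Z0=np.array([0,0,1.])
    Y=Y0*np.cos(t)-Z0*np.sin(t); Z=Z0*np.cos(t)+Y0*np.sin(t)
    l=np.array([px,py,.215])-.17*X
    g=np.vstack([l+.053*(np.cos(th)[:,None]*X+np.sin(th)[:,None]*Y)+h*Z for h in(-.007,.007)])
    im=proj(g); k=proj(l-.085*Y)[0]
    return np.r_[im[:,0].min(),im[:,0].max(),im[:,1].min(),im[:,1].max(),k],l
obs=np.array([307,507,31,228,403,281])
o=least_squares(lambda x:np.r_[mod(x)[0]-obs,(x[2]-.7511)/.002,(x[3]-.0521)/.002],[0,0,.7511,.0521])
print(o.x,o.fun,mod(o.x)[1])
print("mat -y corners",wat(328,214,.003,.7),wat(486,212,.003,.7))
for n,a,z in [("dish",(405.5,440),.016),("ball",(405,432),.024),("h1",(333,469),.035),("h2",(277,482),.035)]: print(n,wat(*a,z,.7))
E
```

```text
[ 0.0275 -0.0868  0.7522  0.0542] [-2.3199  2.7186 -1.2947  2.0756 -0.583  -0.4234  0.5595  1.0478] [0.5823 0.0589 0.215 ]
mat -y corners [ 0.504 -0.017  0.003] [ 0.6628 -0.0143  0.003 ]
dish [ 0.5828 -0.2778  0.016 ]
ball [ 0.5822 -0.2605  0.024 ]
h1 [ 0.497  -0.3095  0.035 ]
h2 [ 0.424  -0.3362  0.035 ]
```

Emit:
{"api": "carry_out", "payload": {
  "steps": [
    [-0.17, -0.48, 0, 0, 0, 0.91, 1],
    [-0.17, -0.48, 0, 0, 0, 0.91, 1],
    [-0.17, -0.48, 0, 0, 0, 0.91, 1],
    [-0.17, -0.48, 0, 0, 0, 0.91, 1],
    [-0.17, -0.48, 0, 0, 0, 0.91, 1]
  ]
}}

```text
time_s: 7.4
position: [0.5537, -0.1033, 0.3164]
eef_rot: [-0.002, 0.517, 0.856, -0.001]
force: [0.1, -1.0, 0.5]
opening: 0.0852
grasp_force: 0.0
```

Emit:
{"api": "carry_out", "payload": {
  "steps": [
    [-0.17, -0.48, 0, 0, 0, 0.91, 1],
    [-0.17, -0.48, 0, 0, 0, 0.91, 1],
    [-0.17, -0.48, -0.2, 0, 0, 0.91, 1],
    [-0.17, -0.48, -0.5, 0, 0, 0.91, 1],
    [-0.17, -0.48, -0.5, 0, 0, 0.91, 1]
  ]
}}

```text
time_s: 7.9
position: [0.5284, -0.1752, 0.2806]
eef_rot: [-0.001, 0.3, 0.954, 0.0]
force: [1.2, -0.8, 0.3]
opening: 0.0856
grasp_force: 0.0
```

Emit:
{"api": "carry_out", "payload": {
  "steps": [
    [-0.17, -0.48, -0.5, 0, 0, 0.91, 1],
    [-0.17, -0.48, -0.5, 0, 0, 0.91, 1],
    [-0.17, -0.48, -0.5, 0, 0, 0.91, 1],
    [-0.17, -0.48, -0.5, 0, 0, 0.91, 1],
    [-0.17, -0.48, -0.5, 0, 0, 0.91, 1]
  ]
}}

```text
time_s: 8.4
position: [0.5024, -0.2468, 0.205]
eef_rot: [-0.002, 0.067, 0.998, 0.001]
force: [-0.2, -0.6, 0.2]
opening: 0.0857
grasp_force: 0.0
```

Emit:
{"api": "carry_out", "payload": {
  "steps": [
    [-0.17, -0.48, -0.5, 0, 0, 0.91, 1],
    [-0.17, -0.48, -0.5, 0, 0, 0.91, 1],
    [-0.17, -0.48, -0.4, 0, 0, 0.91, 1],
    [-0.17, -0.48, -0.3, 0, 0, 0.85, 1],
    [-0.2, -0.48, 0, 0, 0, 0.4, 1]
  ]
}}

```text
time_s: 8.9
position: [0.4749, -0.3177, 0.1527]
eef_rot: [-0.003, -0.141, 0.99, 0.003]
force: [0.4, 0.9, -0.6]
opening: 0.0854
grasp_force: 0.0
```

```bash
python3 - <<'E'
from h import *; import cv2
p,q=pose(); s=monitor.sense(); print(p.round(4),q.as_matrix().round(3).tolist(),np.round(s["qpos"],3),s["time_s"])
w=viewer.snapshot("wrist")
cv2.imwrite("pics/w5.png",w[:,:,::-1])
im=np.zeros((600,800,3),np.uint8)
im[:,:400]=cv2.resize(viewer.snapshot("top")[110:260,200:300],(400,600),interpolation=cv2.INTER_CUBIC)
im[:,400:]=cv2.resize(viewer.snapshot("side")[120:270,240:340],(400,600),interpolation=cv2.INTER_CUBIC)
cv2.imwrite("pics/m5.png",im[:,:,::-1])
E
```

```text
[ 0.4749 -0.3177  0.1527] [[-0.96, -0.279, -0.006], [-0.279, 0.96, 0.004], [0.005, 0.006, -1.0]] [-0.633  0.137  1.906 -0.     1.106 -2.486] 8.9
```

View pics/w5.png

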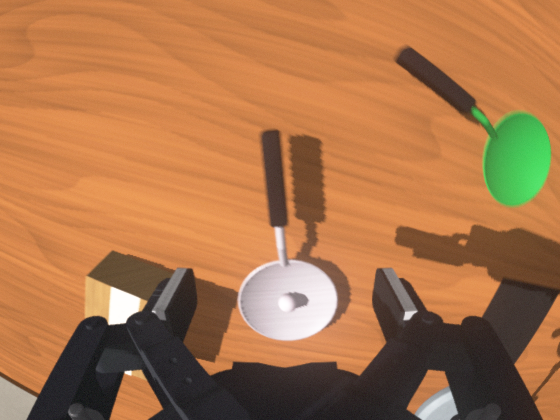

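View pics/m5.png

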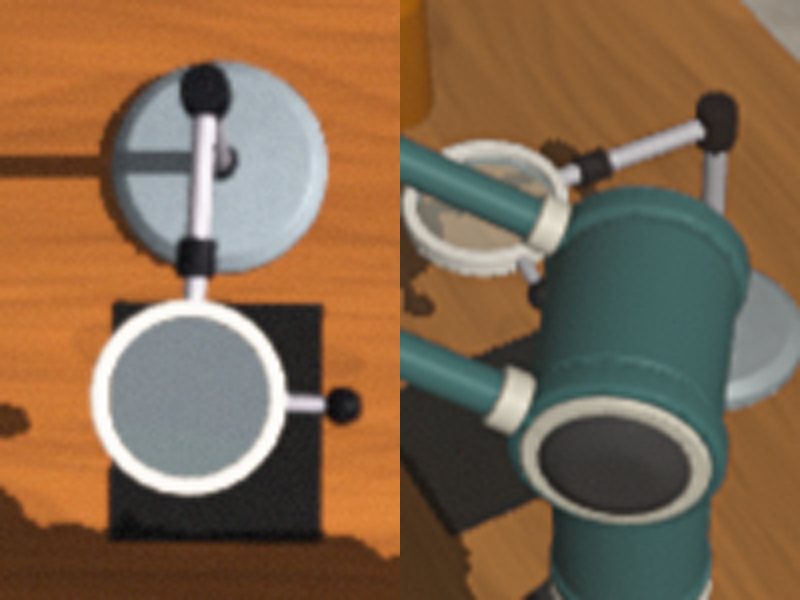

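Top crop (×4, offset 200,110): mat corners (112,302),(322,304),(322,540),(109,540); lens centre (189,396), knob (343,406). Side crop: lens about (487,208), knob about (540,293), partly hidden. Wrist view: handle from (271,132) to (281,225), dish (288,300).

```bash
python3 - <<'E'
from h import *
from scipy.optimize import least_squares
np.set_printoptions(precision=4,suppress=True)
T=lambda u,v,z:at("top",200+u/4,110+v/4,z,1)
m=[T(*a,.003) for a in [(112,302),(322,304),(322,540),(109,540)]]; print("mat",np.mean(m,0), np.degrees(np.arctan2(*(m[0]-m[3])[[1,0]])))
print("lens top",T(189,396,.215),"side",at("side",240+87/4,120+208/4,.215,1),"hinge",T(197,258,.215))
for z in (.205,.21,.215,.22): print("knob top",T(343,406,z),"side",at("side",240+140/4,120+293/4,z,1))
for n,a,z in [("dish",(288,300),.019),("h1",(271.5,133),.037),("h2",(281,225),.037)]: print(n,wat(*a,z))
a,b=wat(271.5,133,.037),wat(281,225,.037); print(np.degrees(np.arctan2(*(b-a)[[1,0]])))
d=wat(288,300,.019); print(np.degrees(np.arctan2(*(d-a)[[1,0]])),np.linalg.norm((d-a)[:2]))
E
```

```text
mat [0.5824 0.0522 0.003 ] 1.3181963328874813
lens top [0.5831 0.0588 0.215 ] side [0.5844 0.0543 0.215 ] hinge [0.6597 0.0568 0.215 ]
knob top [ 0.5806 -0.0262  0.205 ] side [ 0.5832 -0.0203  0.205 ]
knob top [ 0.5802 -0.0261  0.21  ] side [ 0.5812 -0.0245  0.21  ]
knob top [ 0.5799 -0.0259  0.215 ] side [ 0.5791 -0.0288  0.215 ]
knob top [ 0.5795 -0.0258  0.22  ] side [ 0.577  -0.0331  0.22  ]
dish [ 0.5836 -0.2842  0.019 ]
h1 [ 0.4244 -0.3442  0.037 ]
h2 [ 0.4982 -0.3155  0.037 ]
21.230570466332523
20.63631109110135 0.17014867862590835
```

```bash
python3 - <<'E'
from h import *
import h
from scipy.optimize import least_squares
np.set_printoptions(precision=4,suppress=True)
p,q=pose(); print("now",p,q.as_matrix()[:2,0],monitor.sense()["qpos"][5])
from scipy.spatial.transform import Rotation as R
M=np.array([[-0.96,-0.279,-0.006],[-0.279,0.96,0.004],[0.005,0.006,-1.0]])
h.pose=lambda:(np.array([.4749,-.3177,.1527]),R.from_matrix(M))
a,b,d=wat(271.5,133,.037),wat(281,225,.037),wat(288,300,.019); print(a,b,d,np.degrees(np.arctan2(*(b-a)[[1,0]])),np.degrees(np.arctan2(*(d-a)[[1,0]])))
c=viewer.calibration("side"); E=np.array(c["extrinsics"]); f=210/np.tan(np.radians(c["fovy"])/2)
th=np.linspace(0,2*np.pi,361)
def mod(x):
    s,t,lx,ly=.03,*x; X=np.array([np.cos(s),-np.sin(s),0]);Y0=np.array([np.sin(s),np.cos(s),0]);Z0=np.array([0,0,1.])
    Y=Y0*np.cos(t)-Z0*np.sin(t); Z=Z0*np.cos(t)+Y0*np.sin(t); l=np.array([lx,ly,.215])
    pr=lambda P:(lambda C:np.c_[(c["cx"]+f*C[:,0]/C[:,2]-240)*4+400,(c["cy"]+f*C[:,1]/C[:,2]-120)*4])(np.atleast_2d(P)@E[:3,:3].T+E[:3,3])
    im=np.vstack([pr(l+.053*(np.cos(th)[:,None]*X+np.sin(th)[:,None]*Y)+k*Z) for k in(-.007,.007)])
    return np.r_[im[:,0].min(),im[:,0].max(),im[:,1].min(),im[:,1].max(),pr(l-.085*Y)[0]]
ob=np.array([402,570,142,275,540,293])
for t in (-.1,0,.1): print(t,mod([t,.583,.0545]))
o=least_squares(lambda x:mod(x)-ob,[0,.583,.055],loss="soft_l1"); print(o.x,mod(o.x)-ob)
E
```

```text
now [ 0.4762 -0.3185  0.155 ] [-0.9619 -0.2733] -2.4808936179261187
[ 0.4226 -0.3434  0.037 ] [ 0.4955 -0.3145  0.037 ] [ 0.5799 -0.283   0.019 ] 21.578621877385928 20.999810783990835
-0.1 [401.7047 567.8079 139.9176 279.9461 543.3084 302.8732]
0 [401.4709 567.779  144.388  275.7164 543.2022 293.9174]
0.1 [401.3685 568.1068 149.1951 271.0272 542.4872 283.9798]
[-0.0123  0.5839  0.0558] [-0.1085 -2.0052  0.2257 -0.507   3.5464  0.2591]
```

Tilt comes out at about -0.01 rad and the lens is about 6 mm off the mat's middle, both within limits. Next, grip the handle.

Emit:
{"api": "carry_out", "payload": {
  "force": 30,
  "steps": [
    [0.1, -0.04, -0.3, 0, 0, 0.3, 1],
    [0.1, -0.05, -0.6, 0, 0, 0.3, 1],
    [0, 0, -0.8, 0, 0, 0.17, 1],
    [0, 0, -0.8, 0, 0, 0, 0.8],
    [0, 0, -0.8, 0, 0, 0, 0.6]
  ]
}}

```text
time_s: 9.55
position: [0.4847, -0.3191, 0.057]
eef_rot: [-0.001, -0.178, 0.984, -0.001]
force: [0.4, 0.1, -0.0]
opening: 0.0595
grasp_force: 0.0
```

Emit:
{"api": "carry_out", "payload": {
  "steps": [
    [0, 0, -0.7, 0, 0, 0, 0.5],
    [0, 0, -0.5, 0, 0, 0, 0.45],
    [0, 0, -0.25, 0, 0, 0, 0.4],
    [0, 0, 0, 0, 0, 0, 0.35],
    [0, 0, 0, 0, 0, 0, 0.33]
  ]
}}

```text
time_s: 10.05
position: [0.4852, -0.3206, 0.0153]
eef_rot: [-0.001, -0.178, 0.984, -0.001]
force: [-0.6, 0.4, -0.7]
opening: 0.0282
grasp_force: 0.0
```

```bash
python3 - <<'E'
from h import *; import cv2
p,q=pose(); s=monitor.sense(); print(p.round(4),q.as_matrix().round(3).tolist(),np.round(s["qpos"],3),s["opening"],s["force"])
w=viewer.snapshot("wrist")
cv2.imwrite("pics/w6.png",w[:,:,::-1])
E
```

```text
[ 0.4852 -0.3206  0.0153] [[-0.937, -0.35, -0.001], [-0.35, 0.937, -0.003], [0.002, -0.003, -1.0]] [-0.625  0.312  1.982 -0.004  0.846 -2.55 ] 0.02823647672214019 [-0.58579298  0.41806571 -0.69653545]
```

View pics/w6.png

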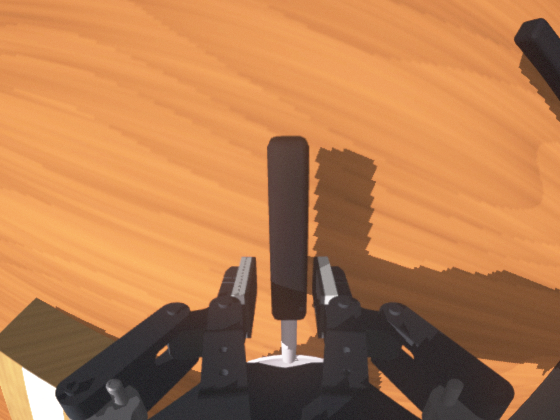

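The bar (column 288) is parallel to the pads and nearly centred between them (251/317). The last joint is at its limit, so I'll back it off slightly and close gently.

Emit:
{"api": "carry_out", "payload": {
  "force": 30,
  "steps": [
    [0, 0, -0.06, 0, 0, -0.1, 0.3],
    [0, 0, -0.04, 0, 0, 0, 0.28],
    [0, 0, 0, 0, 0, 0, 0.26],
    [0, 0, 0, 0, 0, 0, 0.24],
    [0, 0, 0, 0, 0, 0, 0.22]
  ]
}}

```text
time_s: 10.6
position: [0.4846, -0.3204, 0.0118]
eef_rot: [-0.001, -0.173, 0.985, -0.001]
force: [-0.1, -0.1, -0.5]
opening: 0.0188
grasp_force: 0.0
```

Emit:
{"api": "carry_out", "payload": {
  "steps": [
    [0, 0, 0, 0, 0, 0, 0.2],
    [0, 0, 0, 0, 0, 0, 0.18],
    [0, 0, 0, 0, 0, 0, 0.16],
    [0, 0, 0, 0, 0, 0, 0.14],
    [0, 0, 0, 0, 0, 0, 0.1]
  ]
}}

```text
time_s: 11.1
position: [0.4846, -0.3203, 0.0117]
eef_rot: [-0.001, -0.173, 0.985, -0.001]
force: [-0.5, 1.1, 0.9]
opening: 0.0154
grasp_force: 30.8
```

Emit:
{"api": "carry_out", "payload": {
  "force": 80,
  "steps": [
    [0, 0, 0, 0, 0, 0, 0],
    [0, 0, 0, 0, 0, 0, 0],
    [0, 0, 0, 0, 0, 0, 0],
    [0, 0, 0, 0, 0, 0, 0],
    [0, 0, 0, 0, 0, 0, 0]
  ]
}}

```text
time_s: 11.6
position: [0.4846, -0.3203, 0.0117]
eef_rot: [-0.001, -0.173, 0.985, -0.001]
force: [-1.4, 1.2, 1.6]
opening: 0.0146
grasp_force: 79.3
```

```bash
python3 - <<'E'
from h import *; import cv2
p,q=pose(); s=monitor.sense(); print(p.round(4),q.as_matrix().round(3).tolist(),np.round(s["qpos"],3),s["opening"],s["grasp_force"],s["force"],s["time_s"])
E
```

```text
[ 0.4846 -0.3203  0.0117] [[-0.94, -0.34, -0.002], [-0.34, 0.94, -0.002], [0.003, -0.002, -1.0]] [-0.625  0.317  1.984 -0.004  0.84  -2.54 ] 0.01457419218380978 79.3207597732544 [-1.43826055  1.23717515  1.5580531 ] 11.6
```

Emit:
{"api": "carry_out", "payload": {
  "steps": [
    [0, 0, 0.08, 0, 0, 0, 0],
    [0, 0, 0.16, 0, 0, 0, 0],
    [0, 0, 0.24, 0, 0, 0, 0],
    [0, 0, 0.32, 0, 0, 0, 0],
    [0, 0, 0.36, 0, 0, 0, 0]
  ]
}}

```text
time_s: 12.1
position: [0.4846, -0.3204, 0.0473]
eef_rot: [-0.001, -0.173, 0.985, -0.001]
force: [-0.7, -0.6, -2.4]
opening: 0.0146
grasp_force: 78.8
```

Emit:
{"api": "carry_out", "payload": {
  "steps": [
    [0, 0, 0.36, 0, 0, 0, 0],
    [0, 0, 0.36, 0, 0, 0, 0],
    [0, 0, 0.36, 0, 0, 0, 0],
    [0, 0, 0.36, 0, 0, 0, 0],
    [0, 0, 0.36, 0, 0, 0, 0]
  ]
}}

```text
time_s: 12.6
position: [0.4846, -0.3204, 0.1015]
eef_rot: [-0.001, -0.173, 0.985, -0.001]
force: [0.5, -0.3, -1.3]
opening: 0.0146
grasp_force: 78.8
```

Emit:
{"api": "carry_out", "payload": {
  "steps": [
    [0, 0, 0.3, 0, 0, 0, 0],
    [0, 0, 0.22, 0, 0, 0, 0],
    [0, 0, 0.14, 0, 0, 0, 0],
    [0, 0, 0.08, 0, 0, 0, 0],
    [0, 0, 0, 0, 0, 0, 0]
  ]
}}

```text
time_s: 13.1
position: [0.4846, -0.3204, 0.1228]
eef_rot: [-0.001, -0.173, 0.985, -0.001]
force: [-0.2, 0.4, -2.1]
opening: 0.015
grasp_force: 78.8
```

```bash
python3 - <<'E'
from h import *; import cv2
p,q=pose(); s=monitor.sense(); print(p.round(4),q.as_matrix().round(3).tolist(),np.round(s["qpos"],3),s["opening"],s["grasp_force"],s["force"],s["time_s"])
im=np.zeros((600,800,3),np.uint8)
im[:,:400]=cv2.resize(viewer.snapshot("top")[180:330,320:420],(400,600),interpolation=cv2.INTER_CUBIC)
im[:,400:]=cv2.resize(viewer.snapshot("side")[230:380,270:370],(400,600),interpolation=cv2.INTER_CUBIC)
cv2.imwrite("pics/d7.png",im[:,:,::-1])
E
```

```text
[ 0.4846 -0.3204  0.1228] [[-0.94, -0.34, -0.002], [-0.34, 0.94, -0.003], [0.003, -0.002, -1.0]] [-0.625  0.179  1.917 -0.004  1.045 -2.541] 0.014981068412472412 78.80873680114746 [-0.1697856   0.41687375 -2.07356804] 13.1
```

View pics/d7.png

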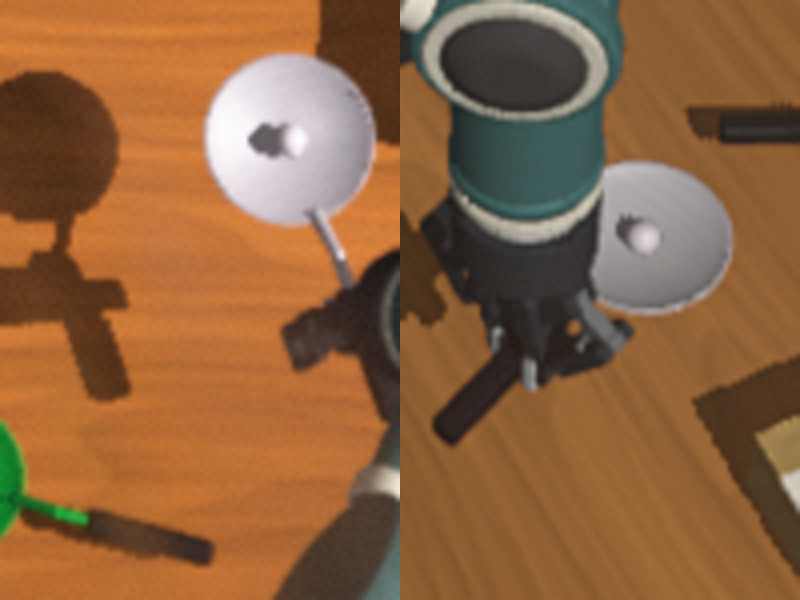

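Ball (294,140) sits in the middle of the dish (290,140), held level. That was my last picture, so I go by numbers from here.

```bash
python3 - <<'E'
from h import *
np.set_printoptions(precision=4,suppress=True)
d=at("top",392.5,215,.130,1); b=at("top",393.5,215,.132,1); p,q=pose()
print(d,b,d-p,q.inv().apply(d-p),np.degrees(np.arctan2(*(d-p)[[1,0]])))
E
```

```text
[ 0.5841 -0.284   0.13  ] [ 0.584  -0.2858  0.132 ] [0.0998 0.0362 0.0078] [-0.1061  0.0001 -0.0081] 19.955269407643836
```

Emit:
{"api": "carry_out", "payload": {
  "steps": [
    [0, 0.06, 0, 0, 0, -0.02, 0],
    [0, 0.12, 0, 0, 0, -0.03, 0],
    [-0.01, 0.18, 0, 0, 0, -0.05, 0],
    [-0.01, 0.24, 0, 0, 0, -0.07, 0],
    [-0.01, 0.3, 0, 0, 0, -0.08, 0]
  ]
}}

```text
time_s: 13.7
position: [0.4836, -0.2927, 0.1226]
eef_rot: [-0.001, -0.159, 0.987, -0.001]
force: [0.1, 0.1, -0.9]
opening: 0.0143
grasp_force: 78.8
```

Emit:
{"api": "carry_out", "payload": {
  "steps": [
    [-0.01, 0.36, 0, 0, 0, -0.1, 0],
    [-0.01, 0.42, 0, 0, 0, -0.12, 0],
    [-0.01, 0.48, 0, 0, 0, -0.13, 0],
    [-0.01, 0.5, 0, 0, 0, -0.14, 0],
    [-0.01, 0.5, 0, 0, 0, -0.14, 0]
  ]
}}

```text
time_s: 14.2
position: [0.482, -0.2242, 0.1227]
eef_rot: [-0.001, -0.127, 0.992, -0.001]
force: [-0.6, 0.0, -0.9]
opening: 0.0146
grasp_force: 78.8
```

Emit:
{"api": "carry_out", "payload": {
  "steps": [
    [-0.01, 0.5, 0, 0, 0, -0.14, 0],
    [-0.01, 0.5, 0, 0, 0, -0.14, 0],
    [-0.01, 0.5, 0, 0, 0, -0.14, 0],
    [-0.01, 0.5, 0, 0, 0, -0.14, 0],
    [-0.01, 0.5, 0, 0, 0, -0.14, 0]
  ]
}}

```text
time_s: 14.7
position: [0.4804, -0.1492, 0.1228]
eef_rot: [-0.001, -0.09, 0.996, -0.001]
force: [0.0, 0.6, -1.2]
opening: 0.0145
grasp_force: 78.8
```

Emit:
{"api": "carry_out", "payload": {
  "steps": [
    [-0.02, 0.5, 0, 0, 0, -0.14, 0],
    [-0.02, 0.5, 0, 0, 0, -0.14, 0],
    [-0.02, 0.5, 0, 0, 0, -0.14, 0],
    [-0.02, 0.5, 0, 0, 0, -0.14, 0],
    [-0.02, 0.5, 0, 0, 0, -0.14, 0]
  ]
}}

```text
time_s: 15.2
position: [0.4773, -0.0742, 0.1228]
eef_rot: [-0.001, -0.054, 0.999, -0.001]
force: [0.8, 0.5, -1.7]
opening: 0.0149
grasp_force: 78.8
```

```bash
python3 - <<'E'
from h import *
p,q=pose(); s=monitor.sense(); print(p.round(4),q.as_matrix()[:,0].round(3),q.as_matrix()[:,2].round(3),np.round(s["qpos"],3),s["opening"],s["grasp_force"],s["force"])
E
```

```text
[ 0.4773 -0.0742  0.1228] [-0.994 -0.107  0.002] [-0.002 -0.002 -1.   ] [-2.040e-01 -2.000e-03  2.115e+00 -3.000e-03  1.031e+00 -1.881e+00] 0.014945134284899774 78.84259343147278 [ 0.7694686   0.45924096 -1.74188598]
```

Emit:
{"api": "carry_out", "payload": {
  "steps": [
    [-0.02, 0.5, 0, 0, 0, -0.14, 0],
    [-0.02, 0.5, 0, 0, 0, -0.14, 0],
    [-0.02, 0.5, 0, 0, 0, -0.14, 0],
    [-0.02, 0.5, 0, 0, 0, -0.14, 0],
    [-0.02, 0.5, 0, 0, 0, -0.14, 0]
  ]
}}

```text
time_s: 15.7
position: [0.4742, 0.0007, 0.1228]
eef_rot: [-0.001, -0.017, 1.0, -0.001]
force: [0.5, -0.8, -1.9]
opening: 0.0146
grasp_force: 78.8
```

Emit:
{"api": "carry_out", "payload": {
  "steps": [
    [-0.01, 0.44, 0, 0, 0, -0.12, 0],
    [0, 0.39, 0, 0, 0, -0.11, 0],
    [0, 0.33, 0, 0, 0, -0.09, 0],
    [0, 0.27, 0, 0, 0, -0.08, 0],
    [0, 0.22, 0, 0, 0, -0.06, 0]
  ]
}}

```text
time_s: 16.2
position: [0.4741, 0.0498, 0.1227]
eef_rot: [-0.001, 0.007, 1.0, -0.001]
force: [0.7, -0.3, -1.3]
opening: 0.0148
grasp_force: 78.8
```

Emit:
{"api": "carry_out", "payload": {
  "steps": [
    [0, 0.17, 0, 0, 0, -0.05, 0],
    [0, 0.11, 0, 0, 0, -0.04, 0],
    [0, 0.07, 0, 0, 0, -0.02, 0],
    [0, 0.04, 0, 0, 0, -0.01, 0],
    [0, 0, 0, 0, 0, 0, 0]
  ]
}}

```text
time_s: 16.7
position: [0.4745, 0.0605, 0.1226]
eef_rot: [-0.001, 0.013, 1.0, -0.001]
force: [0.5, -0.3, -1.6]
opening: 0.0147
grasp_force: 78.8
```

Emit:
{"api": "carry_out", "payload": {
  "steps": [
    [0, 0, 0, 0, 0, 0, 0],
    [0, 0, 0, 0, 0, 0, 0],
    [0, 0, 0, 0, 0, 0, 0],
    [0, 0, 0, 0, 0, 0, 0],
    [0, 0, 0, 0, 0, 0, 0]
  ]
}}

```text
time_s: 17.2
position: [0.4744, 0.0605, 0.1227]
eef_rot: [-0.001, 0.013, 1.0, -0.001]
force: [-0.1, 0.2, -1.2]
opening: 0.0146
grasp_force: 78.8
```

Emit:
{"api": "carry_out", "payload": {
  "steps": [
    [0, 0, 0, 0, 0, 0, 0],
    [0, 0, 0, 0, 0, 0, 0],
    [0, 0, 0, 0, 0, 0, 0],
    [0, 0, 0, 0, 0, 0, 0],
    [0, 0, 0, 0, 0, 0, 0]
  ]
}}

```text
time_s: 17.7
position: [0.4744, 0.0606, 0.1227]
eef_rot: [-0.001, 0.013, 1.0, -0.001]
force: [-0.0, -0.4, -1.7]
opening: 0.015
grasp_force: 78.8
```

```bash
python3 - <<'E'
from h import *; import cv2
np.set_printoptions(precision=4,suppress=True)
p,q=pose(); s=monitor.sense(); print(p.round(4),q.as_matrix()[:,0].round(3),q.as_matrix()[:,2].round(3),np.round(s["qpos"],3),s["grasp_force"],s["force"],s["time_s"])
t=viewer.snapshot("top"); np.save("t8.npy",t); np.save("s8.npy",viewer.snapshot("side"))
g=cv2.cvtColor(t,cv2.COLOR_RGB2GRAY)
c=[(200+189/4),(110+396/4)]
x,y=int(c[0]),int(c[1])
# white ring: fit ellipse on bright low-saturation pixels near the old lens place
hsv=cv2.cvtColor(t,cv2.COLOR_RGB2HSV); m=((hsv[...,1]<45)&(hsv[...,2]>200)).astype(np.uint8)
ys,xs=np.nonzero(m[y-35:y+35,x-35:x+35]); r=np.hypot(xs-35,ys-35); print(len(xs),np.histogram(r,bins=range(0,44,4)))
print("\n".join(" ".join("%3d"%v for v in row) for row in g[y-28:y+29:2,x-28:x+46:2]))
E
```

```text
[0.4744 0.0606 0.1227] [-1.     0.026  0.003] [-0.003 -0.002 -1.   ] [ 0.076 -0.011  2.124 -0.002  1.031 -1.468] 78.78488659858704 [-0.0232 -0.3746 -1.7139] 17.7
1491 (array([ 19,  86, 222, 314, 277, 502,  56,  13,   2,   0]), array([ 0,  4,  8, 12, 16, 20, 24, 28, 32, 36, 40]))
125 126 125 125 122 123 125 125 121 125 125 128 126 114 151 229 178 122 124 122 121 123 118 118 120 120 123 119 126 122 124 123 121 122 121 122 124
124 122 121 121 121 118 119 115 119 117 119 118 119 112 163 238 158 119 120 118 121 120 122 123 122 125 122 123 123 126 120 128 123 123 125 125 127
119 121 117 121 111  61  64  74  77  83 104 149 201 212 227 240 204 145  94  85  99  98  97 100  99 103 102 100 102 106 106 126 132 134 130 127 127
128 128 131 129 110  26  34  35  89 203 243 246 247 246 246 247 247 246 240 183  69  32  29  32  27  30  33  34  37  32  33 105 126 131 131 134 129
129 127 132 130 110  33  58 183 243 247 241 221 176 138 144 146 169 214 242 247 241 135  35  36  35  34  27  26  30  31  37 111 124 124 122 120 120
128 125 121 120  97  66 215 247 244 199 144 129 146 172 182 183 181 171 163 197 
[... 2771 characters left out ...]
 246 235 231 231 229 228 226 237 246 247 233 172 111  33  30  35  35  31  34  29  47 132 135 136 133 132 126
131 135 132 132  51  36  31  30  72 158 231 245 245 246 246 247 247 243 232 200 145  70  30  31  31  29  32  30  30  33  42 131 134 131 131 132 132
133 132 135 133  56  31  30  34  29  34  51  80 133 178 185 217 169 155 127  69  39  32  31  30  32  30  30  32  30  37  46 126 132 133 132 133 130
133 135 133 131  52  30  25  32  35  32  31  36  31  37 116 190  48  36  32  35  32  32  35  35  46  40  29  30  33  30  46 134 137 137 139 137 142
135 136 135 133  54  30  30  33  33  33  34  33  32  33 101 152  32  35  33  28  30  44  47  49  58  60  32  31  32  28  47 134 137 137 138 137 138
```

Dish centre by kinematics is about (.580,.058), with the lens at about (.583,.059). Next: rows for the quarter turn about that centre.

```bash
python3 - <<'E'
import numpy as np
n=40;u=np.arange(n+1)/n;u=u*u*(3-2*u); ph=np.radians(178.5-90*u)
P=np.c_[.106*np.cos(ph)/.03,.106*np.sin(ph)/.03,-15*u]; P-=P[0]
D=np.diff(P.round(2),axis=0).round(2)+0.0
for k in range(0,n,5): print([[float(a),float(b),0,0,0,float(c),0] for a,b,c in D[k:k+5]])
E
```

```text
[[0.0, 0.01, 0, 0, 0, -0.03, 0], [0.0, 0.03, 0, 0, 0, -0.08, 0], [0.0, 0.05, 0, 0, 0, -0.13, 0], [0.01, 0.07, 0, 0, 0, -0.18, 0], [0.0, 0.08, 0, 0, 0, -0.22, 0]]
[[0.01, 0.1, 0, 0, 0, -0.27, 0], [0.02, 0.11, 0, 0, 0, -0.31, 0], [0.02, 0.12, 0, 0, 0, -0.34, 0], [0.03, 0.14, 0, 0, 0, -0.38, 0], [0.04, 0.15, 0, 0, 0, -0.4, 0]]
[[0.05, 0.15, 0, 0, 0, -0.44, 0], [0.05, 0.16, 0, 0, 0, -0.46, 0], [0.07, 0.17, 0, 0, 0, -0.48, 0], [0.08, 0.16, 0, 0, 0, -0.51, 0], [0.09, 0.17, 0, 0, 0, -0.52, 0]]
[[0.1, 0.17, 0, 0, 0, -0.53, 0], [0.12, 0.17, 0, 0, 0, -0.55, 0], [0.13, 0.16, 0, 0, 0, -0.55, 0], [0.13, 0.15, 0, 0, 0, -0.56, 0], [0.15, 0.15, 0, 0, 0, -0.56, 0]]
[[0.15, 0.14, 0, 0, 0, -0.56, 0], [0.17, 0.13, 0, 0, 0, -0.56, 0], [0.16, 0.12, 0, 0, 0, -0.55, 0], [0.18, 0.1, 0, 0, 0, -0.55, 0], [0.17, 0.1, 0, 0, 0, -0.53, 0]]
[[0.17, 0.08, 0, 0, 0, -0.52, 0], [0.18, 0.07, 0, 0, 0, -0.51, 0], [0.16, 0.06, 0, 0, 0, -0.48, 0], [0.17, 0.05, 0, 0, 0, -0.46, 0], [0.15, 0.04, 0, 0, 0, -0.44, 0]]
[[0.15, 0.03, 0, 0, 0, -0.4, 0], [0.14, 0.02, 0, 0, 0, -0.38, 0], [0.12, 0.01, 0, 0, 0, -0.34, 0], [0.12, 0.01, 0, 0, 0, -0.31, 0], [0.1, 0.01, 0, 0, 0, -0.27, 0]]
[[0.08, 0.0, 0, 0, 0, -0.22, 0], [0.07, 0.0, 0, 0, 0, -0.18, 0], [0.04, 0.0, 0, 0, 0, -0.13, 0], [0.03, 0.0, 0, 0, 0, -0.08, 0], [0.01, 0.0, 0, 0, 0, -0.03, 0]]
```

Emit:
{"api": "carry_out", "payload": {
  "steps": [
    [0.0, 0.01, 0, 0, 0, -0.03, 0],
    [0.0, 0.03, 0, 0, 0, -0.08, 0],
    [0.0, 0.05, 0, 0, 0, -0.13, 0],
    [0.01, 0.07, 0, 0, 0, -0.18, 0],
    [0.0, 0.08, 0, 0, 0, -0.22, 0]
  ]
}}

```text
time_s: 18.3
position: [0.4748, 0.068, 0.1227]
eef_rot: [-0.001, 0.047, 0.999, -0.001]
force: [-0.6, -0.3, -1.8]
opening: 0.0146
grasp_force: 78.8
```

Emit:
{"api": "carry_out", "payload": {
  "steps": [
    [0.01, 0.1, 0, 0, 0, -0.27, 0],
    [0.02, 0.11, 0, 0, 0, -0.31, 0],
    [0.02, 0.12, 0, 0, 0, -0.34, 0],
    [0.03, 0.14, 0, 0, 0, -0.38, 0],
    [0.04, 0.15, 0, 0, 0, -0.4, 0]
  ]
}}

```text
time_s: 18.8
position: [0.4783, 0.0867, 0.1227]
eef_rot: [-0.001, 0.136, 0.991, -0.001]
force: [0.6, -0.7, -1.6]
opening: 0.0145
grasp_force: 78.8
```

Emit:
{"api": "carry_out", "payload": {
  "steps": [
    [0.05, 0.15, 0, 0, 0, -0.44, 0],
    [0.05, 0.16, 0, 0, 0, -0.46, 0],
    [0.07, 0.17, 0, 0, 0, -0.48, 0],
    [0.08, 0.16, 0, 0, 0, -0.51, 0],
    [0.09, 0.17, 0, 0, 0, -0.52, 0]
  ]
}}

```text
time_s: 19.3
position: [0.4886, 0.1111, 0.1227]
eef_rot: [-0.002, 0.26, 0.966, -0.0]
force: [-0.3, -0.2, -1.9]
opening: 0.0147
grasp_force: 78.9
```

Emit:
{"api": "carry_out", "payload": {
  "steps": [
    [0.1, 0.17, 0, 0, 0, -0.53, 0],
    [0.12, 0.17, 0, 0, 0, -0.55, 0],
    [0.13, 0.16, 0, 0, 0, -0.55, 0],
    [0.13, 0.15, 0, 0, 0, -0.56, 0],
    [0.15, 0.15, 0, 0, 0, -0.56, 0]
  ]
}}

```text
time_s: 19.8
position: [0.5075, 0.1352, 0.1226]
eef_rot: [-0.002, 0.396, 0.918, -0.0]
force: [0.2, 0.1, -1.0]
opening: 0.015
grasp_force: 78.9
```

```bash
python3 - <<'E'
from h import *
p,q=pose(); s=monitor.sense(); M=q.as_matrix(); print(p.round(4),M[:,0].round(3),M[:,2].round(3),"centre",(p-.106*M[:,0]).round(4),np.round(s["qpos"],3),s["grasp_force"],s["force"])
E
```

```text
[0.5075 0.1352 0.1226] [-0.686  0.727  0.003] [-0.003  0.001 -1.   ] centre [0.5803 0.0581 0.1223] [ 2.120e-01  7.900e-02  2.031e+00  2.000e-03  1.035e+00 -5.450e-01] 78.93633127212524 [ 0.17935323  0.13888971 -0.96918451]
```

Centre holding at (.580,.058); going on.

Emit:
{"api": "carry_out", "payload": {
  "steps": [
    [0.15, 0.14, 0, 0, 0, -0.56, 0],
    [0.17, 0.13, 0, 0, 0, -0.56, 0],
    [0.16, 0.12, 0, 0, 0, -0.55, 0],
    [0.18, 0.1, 0, 0, 0, -0.55, 0],
    [0.17, 0.1, 0, 0, 0, -0.53, 0]
  ]
}}

```text
time_s: 20.3
position: [0.5326, 0.1529, 0.1226]
eef_rot: [-0.002, 0.524, 0.852, 0.0]
force: [0.5, 0.3, -1.6]
opening: 0.0144
grasp_force: 78.9
```

Emit:
{"api": "carry_out", "payload": {
  "steps": [
    [0.17, 0.08, 0, 0, 0, -0.52, 0],
    [0.18, 0.07, 0, 0, 0, -0.51, 0],
    [0.16, 0.06, 0, 0, 0, -0.48, 0],
    [0.17, 0.05, 0, 0, 0, -0.46, 0],
    [0.15, 0.04, 0, 0, 0, -0.44, 0]
  ]
}}

```text
time_s: 20.8
position: [0.5576, 0.1619, 0.1226]
eef_rot: [-0.002, 0.627, 0.779, 0.0]
force: [0.1, 0.1, -1.5]
opening: 0.015
grasp_force: 78.9
```

Emit:
{"api": "carry_out", "payload": {
  "steps": [
    [0.15, 0.03, 0, 0, 0, -0.4, 0],
    [0.14, 0.02, 0, 0, 0, -0.38, 0],
    [0.12, 0.01, 0, 0, 0, -0.34, 0],
    [0.12, 0.01, 0, 0, 0, -0.31, 0],
    [0.1, 0.01, 0, 0, 0, -0.27, 0]
  ]
}}

```text
time_s: 21.3
position: [0.5764, 0.1641, 0.1226]
eef_rot: [-0.002, 0.693, 0.721, 0.0]
force: [0.1, 0.4, -1.4]
opening: 0.0147
grasp_force: 78.9
```

Emit:
{"api": "carry_out", "payload": {
  "steps": [
    [0.08, 0, 0, 0, 0, -0.22, 0],
    [0.07, 0, 0, 0, 0, -0.18, 0],
    [0.04, 0, 0, 0, 0, -0.13, 0],
    [0.03, 0, 0, 0, 0, -0.08, 0],
    [0.01, 0, 0, 0, 0, -0.03, 0]
  ]
}}

```text
time_s: 21.8
position: [0.5831, 0.1638, 0.1227]
eef_rot: [-0.002, 0.716, 0.698, 0.0]
force: [-0.7, -0.1, -0.3]
opening: 0.0145
grasp_force: 78.9
```

Emit:
{"api": "carry_out", "payload": {
  "steps": [
    [0, 0, 0, 0, 0, 0, 0],
    [0, 0, 0, 0, 0, 0, 0],
    [0, 0, 0, 0, 0, 0, 0],
    [0, 0, 0, 0, 0, 0, 0],
    [0, 0, 0, 0, 0, 0, 0]
  ]
}}

```text
time_s: 22.3
position: [0.583, 0.1638, 0.1227]
eef_rot: [-0.002, 0.716, 0.698, 0.0]
force: [0.1, 0.1, -1.3]
opening: 0.0145
grasp_force: 78.9
```

```bash
python3 - <<'E'
from h import *; import cv2
p,q=pose(); s=monitor.sense(); M=q.as_matrix(); print(p.round(4),M[:,0].round(3),M[:,2].round(3),"centre",(p-.106*M[:,0]).round(4),np.round(s["qpos"],3),s["grasp_force"],s["force"],s["time_s"])
# magnifier unmoved? compare ring in the top view with the one during the first look
a=cv2.cvtColor(np.load("t8.npy"),cv2.COLOR_RGB2GRAY); b=cv2.cvtColor(viewer.snapshot("top"),cv2.COLOR_RGB2GRAY)
for n,(x0,x1,y0,y1) in {"knob":(276,296,200,224),"ring right":(262,275,190,230),"hinge":(240,260,150,184)}.items():
    r=cv2.matchTemplate(b[y0-5:y1+5,x0-5:x1+5],a[y0:y1,x0:x1],cv2.TM_CCOEFF_NORMED); _,v,_,l=cv2.minMaxLoc(r); print(n,round(v,3),l[0]-5,l[1]-5)
y,x=209,247
print("\n".join(" ".join("%3d"%v for v in row) for row in b[y-18:y+20:2,x-18:x+22:2]))
E
```

```text
[0.583  0.1638 0.1227] [0.026 1.    0.003] [-0.002  0.003 -1.   ] centre [0.5803 0.0579 0.1224] [0.231 0.224 1.863 0.003 1.056 0.255] 78.90156626701355 [ 0.12947908  0.07513937 -1.30248802] 22.3
knob 0.998 0 0
ring right 0.985 0 0
hinge 0.999 0 0
 68 218 247 244 199 143 129 139 149 177 184 182 171 161 203 243 247 184  33  33
221 248 241 154 125 139 182 219 223 223 223 220 215 214 206 187 237 248 186  34
248 240 146 124 163 220 228 228 228 225 225 223 218 213 214 205 188 237 245 123
247 151 128 178 228 233 229 228 229 226 226 225 221 218 210 207 203 175 245 237
188 125 151 231 234 233 231 230 230 228 227 226 222 218 213 210 209 201 213 247
135 130 160 234 235 233 232 231 232 231 230 228 226 221 218 214 208 208 192 246
128 148 163 235 236 235 233 232 232 232 230 229 227 219 218 213 210 207 194 233
132 156 164 227 238 236 234 233 232 233 231 231 228 224 221 217 210 210 202 215
142 161 162 231 241 237 235 233 230 232 231 229 229 224 220 215 214 211 201 203
147 160 161 204 241 238 231 205 177 206 193 191 217 222 222 216 213 211 204 202
160 159 157 166 173 174 173 164 170 169 175 172 176 219 219 219 213 210 203 211
158 159 161 162 168 168 163 167 164 172 178 176 173 221 220 215 209 208 201 211
153 159 161 199 238 228 171 166 167 169 172 173 197 222 219 214 212 209 205 235
156 158 161 220 239 237 226 201 181 210 220 214 223 221 219 217 210 208 207 247
207 160 165 236 235 234 231 231 228 230 228 226 224 220 217 215 211 207 227 249
245 172 182 236 234 233 231 231 228 229 229 227 224 220 216 214 210 215 247 239
247 243 197 235 234 233 232 228 228 226 226 223 222 217 215 215 216 245 247 169
191 247 245 235 230 232 231 230 230 228 225 224 221 217 216 222 246 246 192 158
 53 200 245 247 237 234 229 227 225 226 225 221 217 225 239 247 245 187 142  56
```

```bash
python3 - <<'E'
from station import robot
print(robot.hand_in())
E
```

```text
the job is handed in; nothing more can be done
None
```

I carried out the whole task and handed it in at about 22 s. I finished holding the level dish about 88 mm below the lens, handle square to the arm on the side away from the knob and ball in the middle by the last top view; the hand-in gave no verdict.

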